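Draw the oldest waxed cheese from its chute and weigh it

ROBOT

A 6-joint arm with a two-finger parallel gripper is mounted at the origin on the work surface. World frame = base frame: x ahead of the robot, y to its left, z up, the work surface at z = 0. Lengths are in m, angles in rad, forces in N, time in s.
With the tool pointing down it reaches from about 0.275 to 0.725 m from the base axis. Payload 5.6 kg.
Tool frame: the origin (TCP) lies on the centre line of the jaws, within the pads' length; the fingertips stand 17 mm ahead of it and the grasp point (between the pads) lies 2 mm behind it (bot.tcp_to_tips is the distance from the TCP to the fingertips, in m); z points along the fingers, y is the line along which they close (so a half turn about z gives the same grasp; the last joint's range is limited). The gripper opens to 85 mm and grips with 20 to 120 N. Pads are 22 mm wide; open, the fingers measure 114 mm over their backs; the gripper's body (76 mm by 85 mm) begins 54 mm behind the grasp point. The pads swing forward as they close: fully open they stand 13 mm farther back than shut.
Start: joints at [1.434, 0.255, 0.108, 0, -1.424, -0.285], TCP at [0.225, 0.502, 0.248] pointing down, gripper open.
Joint ranges: [-2.95, 2.95], [-1.21, 1.97], [-1.09, 1.5], [-2.87, 1.71], [-2.94, -0.07], [-3.05, 3.05]. Speed limits (rad/s): [2.57, 2.57, 3.14, 3.14, 3.14, 3.14].

INTERFACE

Orientations are given as a rotation vector (axis times angle).
In Python, from rig import state, vision, bot gives the robot as it stands.
- The arm moves only by the tool carry_out, never from a script. Its argument "motion" is a list of rows, each a list of 3 entries, a list of its own where there are three numbers: the shift along the tool's x, y, z scaled (see below), then the turn, a rotation vector about the tool's x, y, z scaled (see below), then the opening, from -1 (shut) to 1 (fully open), so that 0 is half open. In form: [[[dx, dy, dz], [wx, wy, wz], jaw], ...]. A call has 1 to 12 rows; each row is the pose to reach, as a shift and turn from the pose commanded when the call began, along the tool's axes at that moment; what a row does not reach only later rows make up. The controller multiplies each number of a shift by 500 mm and each number of a turn by 90 degrees. A row lasts 1/10 s, in which the tool goes at most 50 mm and 8.59 degrees, less where a joint would pass 70% of its speed; a pose out of reach is approached as far as the arm can. A call with a number of a shift or a turn outside -1 to 1 is refused whole. A call with a gripper value outside its range is refused whole. The fingers move at their own pace and stop on an object; the grip force is fixed at half the most. Time passes only in rows, so rows that repeat a pose let the fingers close. It gives the time, the measured TCP pose, the force, the opening and the grip force at its end, in the units of the state.
- state(): the state, without advancing time (a new reading comes with each control period).
- vision.camera(name): name is "scene" or "top" or "wrist"; returns a dict with "img" (420x560x3 uint8, red, green, blue), "z_map" (420x560 float32, m along the optical axis (not along the pixel's ray), 0 where there is no reading), "mtx" (3x3 intrinsics, pixels), "origin" and "orientation" of the camera in the world; the wrist camera has in their place "hand_eye" (4x4, takes a point from camera to tool coordinates, whose origin is the TCP and whose axes are the flange's). Camera axes: x right, y down, z forward; pixel columns grow to the right and rows downward; lengths in m; the calibration is good to about 2 mm. A picture is of the moment at which its call begins: read the wrist's pose just before it.
- bot.job_done(): hands the job in; it is judged then, once.
Trained networks look in a picture, given as the dict that the camera call returned (one of the last four; its "shot" number tells which), for a name from the list of things; names that differ only in an ending like _2 or _b are one class to them, and where a whole thing is asked for, a point or a joint stands for the part that bears it (a point fixed in the world has none). Each returns a list of dicts, best first, with "conf" (0 to 1); they miss things now and then, are a little off and sometimes report something else, mostly with a low value. They report only what shows in the picture. A call takes as long as a camera call. They do not tell look-alikes from the thing itself.
- vision.outline_of(picture, name): "pixels" (420x560 bool, what is visible of it).
- vision.spot_point(picture, name): "position" ([x, y, z] in m, in world coordinates, good to about 4 mm: a listed point, or the origin of a listed thing).
The state is a dict: "clock": time; "joints": joint angles; "joint_velocities": joint speeds; "tau": joint torques, N m; "tool_pos": TCP position; "tool_rot": TCP orientation; "ft_force": force on the tool from outside, world axes, zero at the start; "torque": the same for the moment, N m; "width": finger opening in m; "grasp_force": force on a finger pad.
Only numpy, scipy, OpenCV 4.12 (cv2) and the standard library are available. Lean on these libraries where they do the work, as an engineer would, in place of code of your own. Each camera call takes 0.05 s, during which the arm holds its last target. There are 200 camera calls.

TASK

Two wooden stack chutes hold small waxed cheeses, one red, one golden yellow. Pull the red chute's slide out by its red handle so that it carries out only the bottom red cheese, then take that cheese and set it gently, lying flat, in the middle of the steel pan of the scale. Leave the slide drawn out and the other red cheeses in place in their chute.

Things in the scene. Friction and masses are not known exactly. Their poses are not given: they have to be found in the camera images.
- red_handle (a point): Centre of the red upright handle of the red chute's slide: 30 mm along x, 20 mm thick along y, 45 mm tall; steel slide plate 22.5 mm below this point. Drawn along its own -x (away from the chute, roughly to the robot) for 110 mm to a stop, 2 to 4 N; stays where left. Shut, it is 100 mm in front of the stack's axis; the chute there is 84 mm square, 105 mm high. The golden chute's is yellow.
- red1_mid (a point): Centre of the bottom red waxed cheese in the red chute: rigid disc, 60 mm diameter, 30 mm thick, z along its axis, 90 g. It lies on the slide's plate (15 mm below this point), 100 mm behind the handle, and rides out with the slide between a 5 mm lip in front and a wooden deck behind that is nearly as high as the cheese; its sides are then free to grasp.
- red3_mid (a point): Centre of the top red cheese in the red chute, same size; it lies on a second one, which lies on the bottom one. Both must stay in the chute: the deck of the slide comes under them as the slide is drawn (they settle by about 2 mm) and holds them up; pushing the slide back in would let them drop.
- pan (a point): Centre of the top face of the scale's flat round steel pan, 130 mm in diameter, without a rim, z up. The pan is fixed, on a white scale body 200 mm by 180 mm whose top is 16 mm below the pan's top.
Things that resemble listed ones, but are neither listed nor needed, are in the scene too. What is shaped like the part that bears red3_mid but green is not meant.

How it is judged:
On the way:
1. the bottom red cheese has been drawn out of the chute on its slide, at slide height, at least 80 mm from the axis of the cheeses above, which have stayed in place (horizontal distance between red1_mid and red3_mid above 0.08 m and distance between red1_mid and red_handle below 0.12 m and height (world z) of red1_mid below 0.04 m and distance of red3_mid from where it was at the start of the episode below 0.015 m), for 0.2 s.
At the end, for the whole second after the job is handed in: The bottom red cheese lies flat (within 10 degrees) and at rest on the scale pan, its centre within 25 mm of the pan's centre; the top red cheese (and so the one under it) is within 15 mm of where it started, in the chute (horizontal distance between red1_mid and pan below 0.025 m and z of red1_mid in the frame of pan between 0.009 and 0.021 m and angle between the z axis of red1_mid and the z axis of pan, either way round below 0.17 rad and linear speed of red1 below 0.02 m/s and distance of red3_mid from where it was at the start of the episode below 0.015 m); the robot touches nothing.
It fails at once if the top red cheese moves more than 25 mm (taken, or let down because the cheese under it is pulled out, or dropped by pushing the slide back) (distance of red3_mid from where it was at the start of the episode above 0.025 m).
It fails at once if the cheese is dropped or thrown on to the pan (faster than 0.6 m/s within 30 mm of lying on it) (horizontal distance between red1_mid and pan below 0.07 m and z of red1_mid in the frame of pan below 0.045 m and linear speed of red1 above 0.6 m/s).
It also fails if it takes over 54 s, if anything falls off the work surface, if the arm or the gripper's body presses on something with over 40 N, if the wrist force passes 120 N, or if a joint passes its speed limit or range.

## Working session

There is one attempt and no reset: what is moved stays moved. The work goes in short steps, Python scripts to look and compute and a tool call to move; the robot and the scene stay as the last step left them, time stands still between calls to the robot, and variables do not carry over. Pictures are saved under pics/ and viewed, at most 10 in all, crops included, and the job is handed in when it is done.

Besides the shell and the picture viewer there is one more tool, called after "Request:" in YAML: its name, and indented under it one key for each argument. carry_out: Moves the arm, as the interface text tells. Its arguments: {"type":"object","properties":{"motion":{"type":"array","items":{"type":"array"}}},"required":["motion"]}

```bash
mkdir -p pics; cat > h.py <<'E'
import numpy as np,cv2
from scipy.spatial.transform import Rotation as R
from rig import state,vision,bot
def save(p,n): cv2.imwrite('pics/'+n,cv2.cvtColor(p['img'],cv2.COLOR_RGB2BGR))
def world(p,u,v):
    z=p['z_map'][v,u]; K=p['mtx']; c=np.array([(u-K[0,2])*z/K[0,0],(v-K[1,2])*z/K[1,1],z])
    o=np.array(p['orientation']); M=o if o.shape==(3,3) else R.from_rotvec(o).as_matrix()
    return M@c+p['origin']
E
python3 - <<'E'
from h import *
s=state();print(s['clock'],s['tool_pos'],s['tool_rot'],s['width'])
for n in['scene','top']:
    p=vision.camera(n);save(p,n+'1.png');print(n,np.shape(p['orientation']))
    M=np.array(p['orientation']);K=p['mtx']
    for k in['red_handle','red1_mid','red3_mid','pan']:
        for d in vision.spot_point(p,k)[:4]:
            q=np.array(d['position']);
            MM=M if M.shape==(3,3) else R.from_rotvec(M).as_matrix()
            c=K@(MM.T@(q-p['origin']));print(k,round(d['conf'],2),q.round(3),(c[:2]/c[2]).round())
E
```

```text
0.0 [0.22493518 0.50136985 0.2473916 ] [ 3.07008504e+00 -6.57407427e-01 -5.19779100e-04] 0.08531666300390534
scene (3,)
red_handle 0.88 [0.542 0.005 0.035] [319. 216.]
red1_mid 0.51 [ 0.636 -0.011  0.03 ] [310. 257.]
red3_mid 0.9 [ 0.642 -0.006  0.088] [314. 246.]
pan 0.98 [ 0.573 -0.313  0.056] [166. 216.]
top (3,)
red_handle 0.76 [0.543 0.008 0.035] [258. 218.]
red_handle 0.68 [ 0.571 -0.315  0.062] [402. 205.]
red3_mid 0.84 [ 0.66  -0.148  0.012] [324. 168.]
red3_mid 0.72 [ 0.64  -0.012  0.089] [265. 173.]
red3_mid 0.64 [0.607 0.121 0.019] [210. 191.]
pan 0.68 [ 0.57  -0.314  0.063] [401. 205.]
```

View pics/scene1.png

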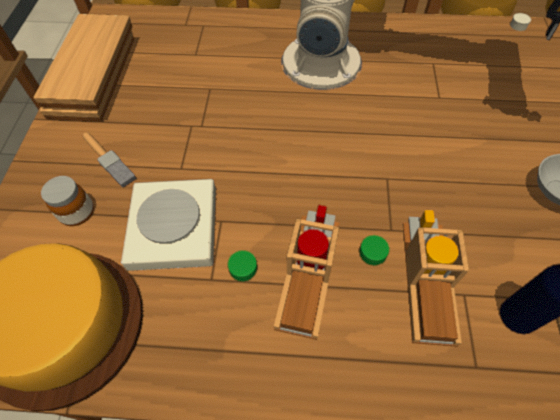

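View pics/top1.png

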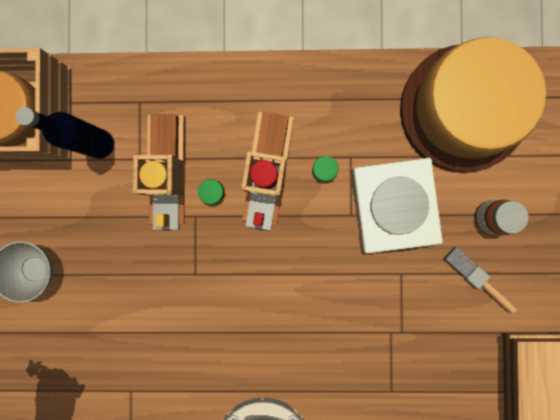

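```bash
python3 - <<'E'
from h import *
out=[]
for n in['scene','top']:
    p=vision.camera(n)
    M=R.from_rotvec(p['orientation']).as_matrix();K=p['mtx']
    v,u=np.mgrid[0:420,0:560];z=p['z_map']
    P=np.stack([(u-K[0,2])*z/K[0,0],(v-K[1,2])*z/K[1,1],z],-1)@M.T+p['origin']
    im=p['img'].astype(int)
    red=(im[...,0]>110)&(im[...,1]<60)&(im[...,2]<60)
    box=(P[...,0]>.45)&(P[...,0]<.8)&(abs(P[...,1])<.09)
    h=red&box&(P[...,0]<.575)
    print(n,'handle n',h.sum(),P[h].min(0).round(3),P[h].max(0).round(3))
    t=h&(P[...,2]>.052);print(' top',t.sum(),P[t].mean(0).round(4))
    c=red&box&(P[...,0]>.59)&(P[...,2]>.09);q=P[c];print('cheese top',c.sum(),q.mean(0).round(4),q.min(0).round(3),q.max(0).round(3))
    cc,r=cv2.minEnclosingCircle(q[:,:2].astype(np.float32));print(cc,r)
    fr=box&(P[...,2]>.106)&(P[...,2]<.13)&(P[...,0]>.58);print('rim',fr.sum(),P[fr][:,2].mean(),cv2.minAreaRect(P[fr][:,:2].astype(np.float32)))
    pm=(P[...,2]>.045)&(abs(P[...,0]-.57)<.09)&(abs(P[...,1]+.31)<.09)
    q=P[pm];print('pan',pm.sum(),np.median(q,0),cv2.minEnclosingCircle(q[:,:2].astype(np.float32)))
    dk=box&(P[...,0]>.70);pl=box&(P[...,2]>.02)&(P[...,0]>.69);print('deck',pl.sum(),np.median(P[pl],0),cv2.minAreaRect(P[pl][:,:2].astype(np.float32)))
    cr=p['img'][150:340,250:480] if n=='scene' else p['img'][100:240,225:335]
    out.append(cv2.resize(cr,(400,int(400*cr.shape[0]/cr.shape[1])) ,interpolation=cv2.INTER_CUBIC))
H=max(o.shape[0] for o in out);out=[cv2.copyMakeBorder(o,0,H-o.shape[0],0,0,0) for o in out]
save({'img':np.hstack(out)},'crop.png')
E
```

```text
scene handle n 108 [ 0.526 -0.002  0.034] [0.557 0.019 0.059]
 top 105 [0.5421 0.0078 0.0563]
cheese top 660 [ 0.6414 -0.0084  0.1016] [ 0.611 -0.037  0.094] [0.668 0.02  0.105]
(0.6394799947738647, -0.00864039734005928) 0.029360275715589523
rim 110 0.10660441669080957 ((0.6394162178039551, -0.009555090218782425), (0.08130666613578796, 0.08207647502422333), 80.94918060302734)
pan 2656 [ 0.57351201 -0.31073679  0.05763391] ((0.5729894042015076, -0.3089348077774048), 0.08635758608579636)
deck 2114 [ 0.74074512 -0.02420635  0.03969912] ((0.7349200248718262, -0.024729691445827484), (0.08443671464920044, 0.10356000810861588), 81.00518035888672)
top handle n 94 [ 0.527 -0.068  0.052] [0.555 0.015 0.934]
 top 94 [0.541  0.0042 0.0751]
cheese top 569 [ 0.6397 -0.0096  0.1015] [ 0.612 -0.039  0.092] [0.668 0.019 0.106]
(0.6402843594551086, -0.00968129001557827) 0.02991410903632641
rim 79 0.10671546735324298 ((0.6404249668121338, -0.010660707950592041), (0.08021926134824753, 0.08160437643527985), 77.11067962646484)
pan 2689 [ 0.57053071 -0.31241516  0.05755614] ((0.580115556716919, -0.3123753070831299), 0.10787651687860489)
deck 1362 [ 0.73834806 -0.02601049  0.03944348] ((0.7380679249763489, -0.026032626628875732), (0.08400164544582367, 0.09793934971094131), 80.75218963623047)
```

View pics/crop.png

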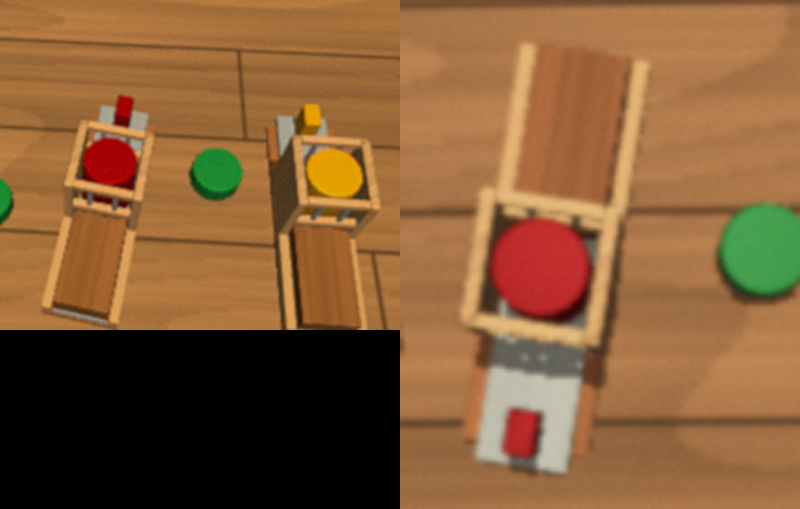

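Candidates: the red chute (handle at scene px 319,216; stack 313,246), the yellow chute (handle 429,218; stack 441,250) and loose green cheeses (242,265 and 375,249). The crop confirms the left chute, with the red handle and red stack, yaw about -9.3°.

```bash
cat >> h.py <<'E'
def plan(pos,yaw=None):
    s=state();M=R.from_rotvec(s['tool_rot']);d=M.inv().apply(np.array(pos)-s['tool_pos'])/.5
    w=np.zeros(3)
    if yaw is not None:
        T=R.from_euler('z',yaw,degrees=True)*R.from_euler('x',180,degrees=True)
        w=(M.inv()*T).as_rotvec()/(np.pi/2)
    print('at',np.round(s['tool_pos'],4),'t',round(s['clock'],2),'shift',d.round(4),'turn',w.round(4),'w',round(s['width'],4),'F',np.round(s['ft_force'],1),'g',np.round(s['grasp_force'],1))
E
python3 -c "
from h import *
plan([.5415,.0065,.14],-9.3)
print(vision.camera('wrist')['hand_eye'].round(3))"
```

```text
at [0.2251 0.5018 0.2483] t 0.6 shift [0.9828 0.6447 0.2166] turn [ 0.      0.     -0.1652] w 0.0852 F [ 0.2 -0.2 -0.8] g 0.0
[[-0.001 -0.945 -0.328  0.085]
 [ 1.    -0.001  0.001 -0.   ]
 [-0.001 -0.328  0.945 -0.125]
 [ 0.     0.     0.     1.   ]]
```

Request:
carry_out:
  motion:
    - [[0.983, 0.645, 0.217], [0, 0, -0.165], 0]
    - [[0.983, 0.645, 0.217], [0, 0, -0.165], 0]
    - [[0.983, 0.645, 0.217], [0, 0, -0.165], 0]
    - [[0.983, 0.645, 0.217], [0, 0, -0.165], 0]
    - [[0.983, 0.645, 0.217], [0, 0, -0.165], 0]
    - [[0.983, 0.645, 0.217], [0, 0, -0.165], 0]
    - [[0.983, 0.645, 0.217], [0, 0, -0.165], 0]
    - [[0.983, 0.645, 0.217], [0, 0, -0.165], 0]
    - [[0.983, 0.645, 0.217], [0, 0, -0.165], 0]
    - [[0.983, 0.645, 0.217], [0, 0, -0.165], 0]
    - [[0.983, 0.645, 0.217], [0, 0, -0.165], 0]
    - [[0.983, 0.645, 0.217], [0, 0, -0.165], 0]

```text
clock: 1.85
tool_pos: [0.5425, 0.0043, 0.1396]
tool_rot: [-3.131, 0.255, -0.001]
ft_force: [-0.3, 1.3, 0.3]
width: 0.043
grasp_force: 0.0
```

```bash
python3 - <<'E'
from h import *
plan([.5415,.0065,.14],-9.3)
E
```

```text
at [0.5425 0.0043 0.1396] t 1.85 shift [-0.0026 -0.004  -0.0009] turn [-0.0001 -0.0003 -0.0003] w 0.043 F [-0.3  1.3  0.3] g 0.0
```

```bash
python3 - <<'E'
from h import *
s=state();p=vision.camera('wrist');save(p,'w1.png')
T=R.from_rotvec(s['tool_rot']);H=p['hand_eye'];K=p['mtx'];z=p['z_map']
v,u=np.mgrid[0:420,0:560]
C=np.stack([(u-K[0,2])*z/K[0,0],(v-K[1,2])*z/K[1,1],z],-1)
P=(C@H[:3,:3].T+H[:3,3])@T.as_matrix().T+s['tool_pos']
im=p['img'].astype(int);red=(im[...,0]>100)&(im[...,1]<60)&(im[...,2]<60)&(z>0)
h=red&(P[...,2]>.05)&(P[...,2]<.065)&(P[...,0]<.575)
print(h.sum(),P[h].mean(0),cv2.minAreaRect(P[h][:,:2].astype(np.float32)))
f=(P[...,0]>.5)&(P[...,0]<.59)&(abs(P[...,1])<.06)
print('levels',np.histogram(P[f][:,2],bins=np.arange(0,.08,.004)))
for k in['red_handle','red1_mid']:print(k,[(d['conf'],np.round(d['position'],4)) for d in vision.spot_point(p,k)])
plan([.5415,.0065,.04],-9.3)
E
```

```text
881 [0.547053   0.00592597 0.05638582] ((0.5453864932060242, 0.0058635142631828785), (0.019053691998124123, 0.023760424926877022), 80.42896270751953)
levels (array([1875, 1917, 3714, 1565,   40,   40,   40,   50,   43,   52,   51,
         54,   56,  415,  870,    0,    0,    0,    0]), array([0.   , 0.004, 0.008, 0.012, 0.016, 0.02 , 0.024, 0.028, 0.032,
       0.036, 0.04 , 0.044, 0.048, 0.052, 0.056, 0.06 , 0.064, 0.068,
       0.072, 0.076]))
red_handle [(0.96, array([0.5415, 0.0104, 0.0376]))]
red1_mid []
at [0.5419 0.0038 0.1386] t 2.0 shift [-0.0013 -0.0053  0.1971] turn [ 0.0007  0.0012 -0.0031] w 0.043 F [-0.4 -0.1 -0.1] g 0.0
```

View pics/w1.png

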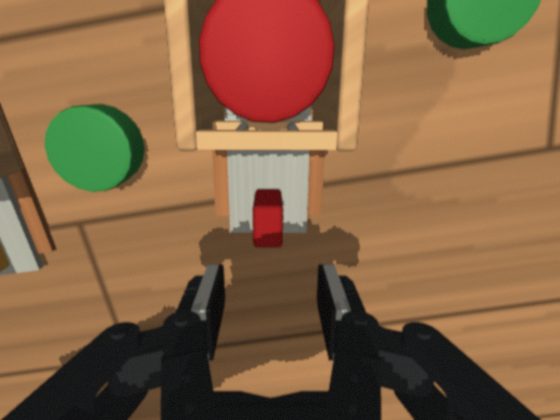

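The wrist view shows the red handle (268,218) between and ahead of the fingers, parallel to them. I'll descend, then grip.

Request:
carry_out:
  motion:
    - [[-0.002, -0.005, 0.05], [0, 0, 0], 0]
    - [[-0.002, -0.005, 0.1], [0, 0, 0], 0]
    - [[-0.002, -0.005, 0.15], [0, 0, 0], 0]
    - [[-0.002, -0.005, 0.196], [0, 0, 0], 0]
    - [[-0.002, -0.005, 0.196], [0, 0, 0], 0]
    - [[-0.002, -0.005, 0.196], [0, 0, 0], -1]
    - [[-0.002, -0.005, 0.196], [0, 0, 0], -1]
    - [[-0.002, -0.005, 0.196], [0, 0, 0], -1]
    - [[-0.002, -0.005, 0.196], [0, 0, 0], -1]
    - [[-0.002, -0.005, 0.196], [0, 0, 0], -1]
    - [[-0.002, -0.005, 0.196], [0, 0, 0], -1]

```text
clock: 3.1
tool_pos: [0.5405, 0.0068, 0.0434]
tool_rot: [3.128, -0.254, -0.0]
ft_force: [-1.7, -10.2, 0.4]
width: 0.0192
grasp_force: 59.5
```

```bash
python3 - <<'E'
from h import *
a=np.radians(-9.3);p=state()['tool_pos']
plan(np.array(p)-.112*np.array([np.cos(a),np.sin(a),0]),-9.3)
E
```

```text
at [0.5405 0.0068 0.0434] t 3.1 shift [-0.224 -0.    -0.   ] turn [ 0.0021 -0.      0.    ] w 0.0192 F [ -1.7 -10.2   0.4] g 59.5
```

Request:
carry_out:
  motion:
    - [[-0.01, 0.002, 0], [0, 0, 0], -1]
    - [[-0.03, 0.002, 0], [0, 0, 0], -1]
    - [[-0.05, 0.002, 0], [0, 0, 0], -1]
    - [[-0.07, 0.002, 0], [0, 0, 0], -1]
    - [[-0.09, 0.002, 0], [0, 0, 0], -1]
    - [[-0.11, 0.002, 0], [0, 0, 0], -1]
    - [[-0.13, 0.002, 0], [0, 0, 0], -1]
    - [[-0.15, 0.002, 0], [0, 0, 0], -1]
    - [[-0.17, 0.002, 0], [0, 0, 0], -1]
    - [[-0.19, 0.002, 0], [0, 0, 0], -1]
    - [[-0.21, 0.002, 0], [0, 0, 0], -1]
    - [[-0.218, 0.002, 0], [0, 0, 0], -1]

```text
clock: 4.3
tool_pos: [0.433, 0.0246, 0.0434]
tool_rot: [3.13, -0.253, 0.003]
ft_force: [1.4, -8.2, -2.5]
width: 0.0191
grasp_force: 59.6
```

```bash
python3 - <<'E'
from h import *
plan([.4325,.0245,.04],-9.3)
p=vision.camera('top');save({'img':cv2.resize(p['img'][100:280,200:360],(640,600)[:2])},'t2.png')
for k in['red_handle','red1_mid','red3_mid']:print(k,[(d['conf'],np.round(d['position'],4)) for d in vision.spot_point(p,k)])
E
```

```text
at [0.433  0.0246 0.0434] t 4.3 shift [-0.001   0.0004  0.0067] turn [ 0.0009 -0.0011  0.0005] w 0.0191 F [ 1.4 -8.2 -2.5] g 59.6
red_handle [(0.8, array([0.4353, 0.0265, 0.0356]))]
red1_mid [(0.63, array([0.5332, 0.0095, 0.0257]))]
red3_mid [(0.96, array([ 0.6351, -0.0103,  0.09  ])), (0.95, array([0.6068, 0.1205, 0.0155])), (0.91, array([ 0.6562, -0.1479,  0.012 ]))]
```

View pics/t2.png

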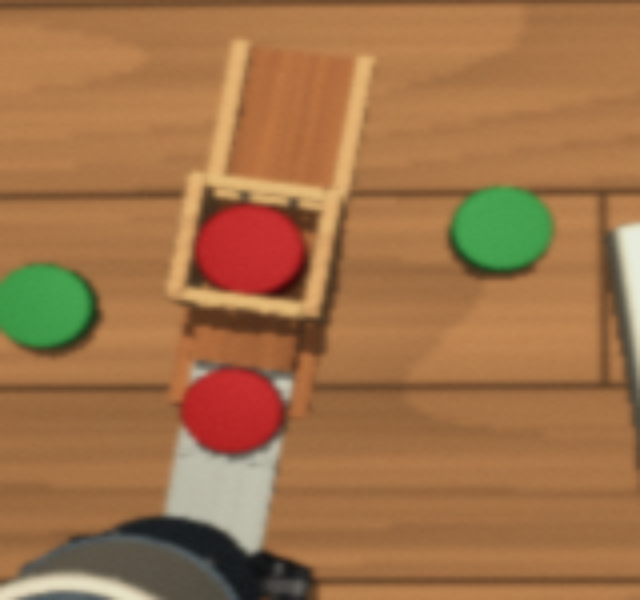

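The slide is out with the bottom cheese at about (232,410) in the crop, and the stack is still in the chute. Now I'll release and rise.

Request:
carry_out:
  motion:
    - [[0, 0, 0], [0, 0, 0], 0]
    - [[0, 0, 0], [0, 0, 0], 0]
    - [[0, 0, 0], [0, 0, 0], 0]
    - [[0, 0, 0], [0, 0, 0], 0]
    - [[0, 0, -0.05], [0, 0, 0], 0]
    - [[0, 0, -0.12], [0, 0, 0], 1]
    - [[0, 0, -0.2], [0, 0, 0], 1]
    - [[0, 0, -0.24], [0, 0, 0], 1]
    - [[0, 0, -0.24], [0, 0, 0], 1]

```text
clock: 5.4
tool_pos: [0.4353, 0.0263, 0.1652]
tool_rot: [-3.129, 0.254, -0.011]
ft_force: [0.2, 1.3, 0.1]
width: 0.0852
grasp_force: 0.0
```

```bash
python3 - <<'E'
from h import *
s=state();plan([.4325,.0245,.16],-9.3)
for n in['wrist','top','scene']:
    s=state();p=vision.camera(n);K=p['mtx'];z=p['z_map']
    v,u=np.mgrid[0:420,0:560]
    C=np.stack([(u-K[0,2])*z/K[0,0],(v-K[1,2])*z/K[1,1],z],-1)
    if n=='wrist':
        H=p['hand_eye'];P=(C@H[:3,:3].T+H[:3,3])@R.from_rotvec(s['tool_rot']).as_matrix().T+s['tool_pos']
    else: P=C@R.from_rotvec(p['orientation']).as_matrix().T+p['origin']
    im=p['img'].astype(int);red=(im[...,0]>90)&(im[...,1]<60)&(im[...,2]<60)&(z>0)
    for nm,m in[('handle',(P[...,2]>.05)&(P[...,0]<.48)),('c1',(P[...,2]>.036)&(P[...,2]<.06)&(P[...,0]>.49)&(P[...,0]<.585)),('c3',(P[...,2]>.09)&(P[...,0]>.59))]:
        m=m&red
        if m.sum()>20:
            q=P[m];print(n,nm,m.sum(),np.median(q,0).round(4),np.round((q.min(0)+q.max(0))/2,4),np.ptp(q,0).round(3),[np.round(x,4) for x in cv2.minEnclosingCircle(q[:,:2].astype(np.float32))])
    print([(d['conf'],np.round(d['position'],4)) for d in vision.spot_point(p,'pan')])
E
```

```text
at [0.4353 0.0263 0.1652] t 5.4 shift [-0.0051  0.0045  0.0103] turn [-0.002  -0.0042  0.0002] w 0.0852 F [0.2 1.3 0.1] g 0.0
wrist handle 910 [0.4362 0.0242 0.0565] [0.4361 0.0246 0.0564] [0.027 0.022 0.006] [array([0.4348, 0.0247]), np.float64(0.0162)]
wrist c1 6388 [0.5333 0.0077 0.0415] [0.5354 0.0082 0.0402] [0.065 0.058 0.008] [array([0.5372, 0.0118]), np.float64(0.0354)]
[]
top handle 69 [0.44   0.0199 0.056 ] [0.4462 0.0144 0.1652] [0.039 0.034 0.229] [array([0.4463, 0.013 ]), np.float64(0.0204)]
top c1 495 [0.5316 0.0071 0.0411] [ 0.5429 -0.2368  0.0481] [0.078 0.548 0.022] [array([ 0.546 , -0.2368]), np.float64(0.2746)]
top c3 580 [ 0.6377 -0.0071  0.0998] [ 0.6381 -0.0064  0.0971] [0.056 0.061 0.013] [array([ 0.6386, -0.0058]), np.float64(0.0312)]
[(0.65, array([ 0.5717, -0.3144,  0.0616]))]
scene handle 107 [0.4346 0.0256 0.0567] [ 0.3586 -0.3262  0.0558] [0.18  0.722 0.01 ] [array([ 0.3573, -0.3272]), np.float64(0.3705)]
scene c1 543 [0.5363 0.0066 0.0422] [ 0.5431 -0.2569  0.0481] [0.078 0.587 0.024] [array([ 0.5552, -0.2571]), np.float64(0.2946)]
scene c3 709 [ 0.6397 -0.0058  0.1002] [0.6547 0.1654 0.1259] [0.094 0.401 0.071] [array([0.6644, 0.1654]), np.float64(0.2038)]
[(0.68, array([ 0.5714, -0.3132,  0.058 ]))]
```

```bash
python3 -c "
from h import *
plan([.533,.0078,.12],-9.3)"
```

```text
at [0.4326 0.0255 0.1607] t 5.7 shift [0.204  0.0022 0.0811] turn [ 0.0007  0.0013 -0.0002] w 0.0858 F [-0.  -0.1 -0.8] g 0.0
```

Request:
carry_out:
  motion:
    - [[0.07, 0.002, 0.0], [0, 0, 0], 1]
    - [[0.14, 0.002, 0.03], [0, 0, 0], 1]
    - [[0.2, 0.002, 0.06], [0, 0, 0], 1]
    - [[0.204, 0.002, 0.081], [0, 0, 0], 1]
    - [[0.204, 0.002, 0.081], [0, 0, 0], 1]
    - [[0.204, 0.002, 0.081], [0, 0, 0], 1]
    - [[0.204, 0.002, 0.081], [0, 0, 0], 1]

```text
clock: 6.4
tool_pos: [0.5335, 0.0083, 0.1222]
tool_rot: [-3.131, 0.254, -0.002]
ft_force: [0.3, 0.3, -0.6]
width: 0.0854
grasp_force: 0.0
```

```bash
python3 -c "
from h import *
plan([.533,.0078,.034],-9.3)"
```

```text
at [0.5335 0.0083 0.1222] t 6.4 shift [-0.0009  0.0013  0.1763] turn [-0.0002 -0.0007  0.0002] w 0.0854 F [ 0.3  0.3 -0.6] g 0.0
```

Request:
carry_out:
  motion:
    - [[0, 0.001, 0.05], [0, 0, 0], 1]
    - [[0, 0.001, 0.1], [0, 0, 0], 1]
    - [[0, 0.001, 0.14], [0, 0, 0], 1]
    - [[0, 0.001, 0.165], [0, 0, 0], 1]
    - [[0, 0.001, 0.174], [0, 0, 0], 1]
    - [[0, 0.001, 0.174], [0, 0, 0], 1]
    - [[0, 0.001, 0.174], [0, 0, 0], -1]
    - [[0, 0.001, 0.174], [0, 0, 0], -1]
    - [[0, 0.001, 0.174], [0, 0, 0], -1]
    - [[0, 0.001, 0.174], [0, 0, 0], -1]
    - [[0, 0.001, 0.174], [0, 0, 0], -1]
    - [[0, 0.001, 0.174], [0, 0, 0], -1]

```text
clock: 7.6
tool_pos: [0.535, 0.0078, 0.036]
tool_rot: [-3.131, 0.254, -0.005]
ft_force: [-0.6, 0.3, 6.4]
width: 0.0577
grasp_force: 64.7
```

```bash
python3 -c "
from h import *
plan([.533,.0078,.034],-9.3)"
```

```text
at [0.535  0.0078 0.036 ] t 7.6 shift [-0.004   0.0007  0.004 ] turn [-0.0005 -0.0021  0.0002] w 0.0577 F [-0.6  0.3  6.4] g 64.7
```

Request:
carry_out:
  motion:
    - [[0, 0, -0.01], [0, 0, 0], -1]
    - [[0, 0, -0.03], [0, 0, 0], -1]
    - [[0, 0, -0.06], [0, 0, 0], -1]
    - [[0, 0, -0.11], [0, 0, 0], -1]
    - [[0, 0, -0.17], [0, 0, 0], -1]
    - [[0, 0, -0.23], [0, 0, 0], -1]
    - [[0, 0, -0.28], [0, 0, 0], -1]
    - [[0, 0, -0.28], [0, 0, 0], -1]
    - [[0, 0, -0.28], [0, 0, 0], -1]

```text
clock: 8.5
tool_pos: [0.5336, 0.0078, 0.1751]
tool_rot: [-3.13, 0.255, -0.002]
ft_force: [-0.8, 0.4, -1.5]
width: 0.0576
grasp_force: 64.1
```

```bash
python3 - <<'E'
from h import *
plan([.572,-.312,.17],-40)
p=vision.camera('scene');save(p,'s3.png')
for k in['red1_mid','red3_mid']:print(k,[(d['conf'],np.round(d['position'],4)) for d in vision.spot_point(p,k)])
# pan: disc pixels by height
K=p['mtx'];z=p['z_map'];v,u=np.mgrid[0:420,0:560]
for n in['scene','top']:
    if n=='top':p=vision.camera(n);K=p['mtx'];z=p['z_map']
    P=np.stack([(u-K[0,2])*z/K[0,0],(v-K[1,2])*z/K[1,1],z],-1)@R.from_rotvec(p['orientation']).as_matrix().T+p['origin']
    m=vision.outline_of(p,'pan')
    m=(P[...,2]>.051)&(P[...,2]<.065)&(np.hypot(P[...,0]-.572,P[...,1]+.312)<.08)
    q=P[m];print(n,m.sum(),np.median(q[:,2]),q.mean(0).round(4),((np.percentile(q,1,0)+np.percentile(q,99,0))/2).round(4),np.ptp(q,0).round(3))
E
```

```text
at [0.5336 0.0078 0.1751] t 8.5 shift [0.1794 0.6187 0.0097] turn [-0.0008 -0.0005  0.3408] w 0.0576 F [-0.8  0.4 -1.5] g 64.1
red1_mid [(0.95, array([0.5298, 0.0063, 0.1632])), (0.21, array([0.4296, 0.0225, 0.0362]))]
red3_mid [(0.8, array([ 0.6405, -0.0066,  0.0867])), (0.77, array([ 0.659 , -0.1495,  0.0136])), (0.63, array([0.6053, 0.1205, 0.0127]))]
scene 2637 0.057709202579980134 [ 0.5727 -0.3111  0.0576] [ 0.5707 -0.3114  0.0569] [0.128 0.13  0.012]
top 2643 0.05756027555794119 [ 0.5703 -0.3124  0.0575] [ 0.5706 -0.3124  0.0573] [0.126 0.13  0.012]
```

View pics/s3.png

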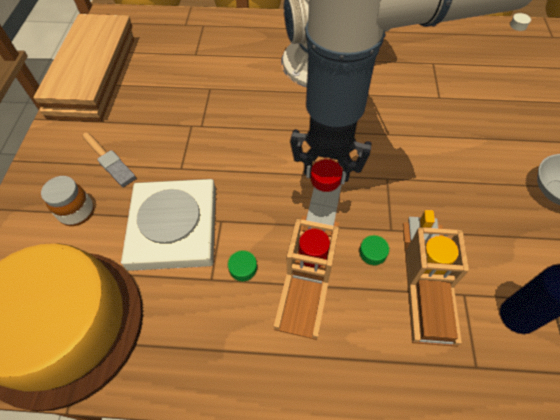

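The cheese is held level at (326,172) and the stack is still in place. Next I'll carry it over the pan at about (0.571, -0.312, 0.0577).

Request:
carry_out:
  motion:
    - [[0.02, 0.06, 0.01], [0, 0, 0], -1]
    - [[0.04, 0.13, 0.01], [0, 0, 0], -1]
    - [[0.06, 0.21, 0.01], [0, 0, 0], -1]
    - [[0.08, 0.29, 0.01], [0, 0, 0], -1]
    - [[0.1, 0.37, 0.01], [0, 0, 0], -1]
    - [[0.13, 0.45, 0.01], [0, 0, 0], -1]
    - [[0.15, 0.53, 0.01], [0, 0, 0], -1]
    - [[0.17, 0.59, 0.01], [0, 0, 0], -1]
    - [[0.178, 0.618, 0.02], [0, 0, 0], -1]
    - [[0.178, 0.618, 0.04], [0, 0, 0], -1]
    - [[0.178, 0.618, 0.05], [0, 0, 0], -1]
    - [[0.178, 0.618, 0.05], [0, 0, 0], -1]

```text
clock: 10.0
tool_pos: [0.5708, -0.3102, 0.1478]
tool_rot: [-3.13, 0.253, 0.004]
ft_force: [-0.4, -0.0, -0.7]
width: 0.0579
grasp_force: 64.2
```

```bash
python3 - <<'E'
from h import *
p=vision.camera('scene');print([(d['conf'],np.round(d['position'],4)) for d in vision.spot_point(p,'red1_mid')])
s=state();p=vision.camera('top');print([(d['conf'],np.round(d['position'],4)) for d in vision.spot_point(p,'red1_mid')])
plan([.5725,-.312,.0825],-9.3)
E
```

```text
[(0.68, array([ 0.5665, -0.3123,  0.1386]))]
[(0.59, array([ 0.5676, -0.3085,  0.142 ]))]
at [ 0.5719 -0.3109  0.15  ] t 10.2 shift [0.0015 0.0019 0.1351] turn [ 0.0002 -0.0007  0.0006] w 0.0577 F [ 0.5 -1.  -1.3] g 64.2
```

Request:
carry_out:
  motion:
    - [[0.006, 0.002, 0.03], [0, 0, 0], -1]
    - [[0.006, 0.002, 0.06], [0, 0, 0], -1]
    - [[0.006, 0.002, 0.085], [0, 0, 0], -1]
    - [[0.006, 0.002, 0.105], [0, 0, 0], -1]
    - [[0.006, 0.002, 0.118], [0, 0, 0], -1]
    - [[0.006, 0.002, 0.124], [0, 0, 0], -1]
    - [[0.006, 0.002, 0.128], [0, 0, 0], -1]
    - [[0.006, 0.002, 0.128], [0, 0, 0], -1]
    - [[0.006, 0.002, 0.128], [0, 0, 0], -1]

```text
clock: 11.1
tool_pos: [0.5745, -0.3133, 0.0858]
tool_rot: [3.131, -0.255, 0.002]
ft_force: [0.3, 0.7, -0.5]
width: 0.0578
grasp_force: 64.2
```

```bash
cat >> h.py <<'E'
def gap():
    p=vision.camera('scene');K=p['mtx'];z=p['z_map'];v,u=np.mgrid[0:420,0:560]
    P=np.stack([(u-K[0,2])*z/K[0,0],(v-K[1,2])*z/K[1,1],z],-1)@R.from_rotvec(p['orientation']).as_matrix().T+p['origin']
    im=p['img'].astype(int);red=(im[...,0]>90)&(im[...,1]<60)&(im[...,2]<60)&(z>0)&(np.hypot(P[...,0]-.572,P[...,1]+.312)<.07)&(P[...,2]>.06)
    q=P[red];print('red',red.sum(),'z pct',np.percentile(q[:,2],[2,50,90,98]).round(4),'xy',np.round((q.min(0)+q.max(0))/2,4),np.ptp(q,0).round(3))
    for k in('red1_mid','red3_mid'):print(k,[(d['conf'],np.round(d['position'],4)) for d in vision.spot_point(p,k)])
    return p
E
python3 - <<'E'
from h import *
gap()
for i in range(3): vision.camera('top');plan([.5725,-.312,.0815],-9.3)
E
```

```text
red 467 z pct [0.0674 0.0909 0.0929 0.0941] xy [ 0.5773 -0.3121  0.0797] [0.049 0.056 0.032]
red1_mid [(0.78, array([ 0.5656, -0.314 ,  0.0741]))]
red3_mid [(0.9, array([0.6047, 0.1192, 0.0178])), (0.75, array([ 0.6358, -0.0051,  0.0881])), (0.74, array([ 0.6582, -0.1481,  0.0168]))]
at [ 0.5744 -0.3133  0.0856] t 11.3 shift [-0.0041 -0.0019  0.0083] turn [ 0.0001 -0.0004 -0.0002] w 0.0575 F [-0.3  0.4 -1.3] g 64.2
at [ 0.5743 -0.3132  0.0855] t 11.35 shift [-0.004  -0.0018  0.0081] turn [ 0.     -0.0003 -0.0002] w 0.0576 F [-0.4 -0.3 -1.2] g 64.2
at [ 0.5743 -0.3132  0.0855] t 11.4 shift [-0.004  -0.0018  0.008 ] turn [ 0.     -0.0002 -0.0002] w 0.0577 F [ 1.   0.3 -0.7] g 64.2
```

Request:
carry_out:
  motion:
    - [[0, 0, 0.002], [0, 0, 0], -1]
    - [[0, 0, 0.004], [0, 0, 0], -1]
    - [[0, 0, 0.006], [0, 0, 0], -1]
    - [[0, 0, 0.006], [0, 0, 0], -1]
    - [[0, 0, 0.006], [0, 0, 0], -1]

```text
clock: 11.9
tool_pos: [0.5742, -0.3131, 0.0822]
tool_rot: [-3.131, 0.255, 0.0]
ft_force: [0.3, -0.5, -1.8]
width: 0.0576
grasp_force: 64.2
```

Request:
carry_out:
  motion:
    - [[0, 0, 0.001], [0, 0, 0], -1]
    - [[0, 0, 0.002], [0, 0, 0], -1]
    - [[0, 0, 0.003], [0, 0, 0], -1]
    - [[0, 0, 0.003], [0, 0, 0], -1]

```text
clock: 12.3
tool_pos: [0.5742, -0.3132, 0.082]
tool_rot: [3.131, -0.255, 0.001]
ft_force: [-2.5, 2.4, 6.9]
width: 0.0575
grasp_force: 65.0
```

Contact with the pan shows as 7 N upward, so I'll release and rise.

Request:
carry_out:
  motion:
    - [[0, 0, 0.001], [0, 0, 0], 1]
    - [[0, 0, 0.001], [0, 0, 0], 1]
    - [[0, 0, 0.001], [0, 0, 0], 1]
    - [[0, 0, 0.001], [0, 0, 0], 1]
    - [[0, 0, 0.001], [0, 0, 0], 1]
    - [[0, 0, -0.02], [0, 0, 0], 1]
    - [[0, 0, -0.06], [0, 0, 0], 1]
    - [[0, 0, -0.12], [0, 0, 0], 1]
    - [[-0.05, 0, -0.2], [0, 0, 0], 1]
    - [[-0.15, 0, -0.25], [0, 0, 0], 1]
    - [[-0.15, 0, -0.25], [0, 0, 0], 1]
    - [[-0.15, 0, -0.25], [0, 0, 0], 1]

```text
clock: 13.5
tool_pos: [0.4999, -0.3012, 0.2084]
tool_rot: [3.13, -0.256, 0.006]
ft_force: [0.3, 1.8, 0.0]
width: 0.0852
grasp_force: 0.0
```

```bash
python3 - <<'E'
from h import *
plan([.5,-.3,.2]);save(gap(),'s4.png')
E
```

```text
at [ 0.4999 -0.3012  0.2084] t 13.5 shift [-0.0003 -0.0024  0.0167] turn [0. 0. 0.] w 0.0852 F [0.3 1.8 0. ] g 0.0
red 642 z pct [0.0661 0.0872 0.089  0.09  ] xy [ 0.5726 -0.3095  0.0758] [0.059 0.055 0.031]
red1_mid [(0.82, array([ 0.5702, -0.3145,  0.0716]))]
red3_mid [(0.71, array([ 0.6383, -0.0053,  0.0905])), (0.56, array([ 0.6552, -0.1433,  0.016 ])), (0.22, array([ 0.5699, -0.3119,  0.0587]))]
```

View pics/s4.png

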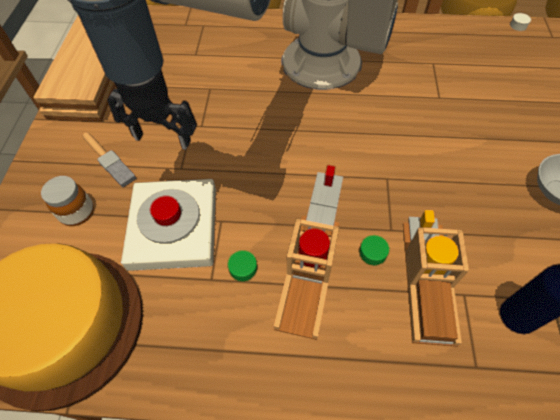

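The cheese lies flat in the middle of the pan (166,211), the slide is still drawn out, and the other cheeses are in place (314,244).

```bash
python3 -c "
from h import *
print(bot.job_done())"
```

```text
the job is handed in; nothing more can be done
None
```

I've handed in the job: the bottom red cheese lies flat within about 5 mm of the middle of the pan, the slide is drawn out, and the other red cheeses are still in their chute. The hand-in gave no verdict.

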